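Roll down a contact strip on a card frame

TASK

The new, bright copper contact strip on one rail of the card frame is stuck down only at its screwed end; its seven loose sections still stand up off the rail. Take the hand roller from its stand and roll the strip down with firm pressure, starting on the screwed end and rolling on to the far end until every section lies flat on the rail, then stand the roller upright in its stand again. Press the strip only with the roller, and leave the bottle, can, multimeter and solder reel where they are.

Things in the scene. Friction and masses are not known exactly. Their poses are not given: they have to be found in the camera images.
- frame: Fixed aluminium half-width card frame (subrack) lying on its back, open front up: 132 (x) x 266 (y) x 115 mm high, turned by up to 35 degrees. Origin at the centre of its underside. Its two front rails run along its y at x = -56 and +56 mm, 20 mm wide, tops 115 mm above the origin.
- frame_mouth (a point): Centre of the frame's open front, level with the rail tops. Between the rails, at |x| < 24 mm, connectors of the cards stand up to 19 mm above the rail tops; at each end (y = -122 and +122 mm) a steel bow handle, |x| < 28 mm, stands 30 mm above them. Nothing stands above the rails outside that.
- strip: The new, bright copper contact strip, 14 mm wide, 3 mm thick, 190 mm long, on either of the two rails (the other has an old dark brown one, flat: ignore it). Origin on the rail's top at the middle of the strip; y along the strip, z up; flat, its upper face is at z = 3 mm. The screwed end spans y = +59 to +95 mm; then seven loose 22 mm sections, section i centred at y = 70 - 22 i mm.
- screwed_end (a point): Centre of the upper face of the strip's screwed-down end: 36 mm long, with two steel screw heads 1 mm high. Axes as the strip's: the loose sections lie towards -y from here, section 1 first, the far end of the strip 172 mm away. Start rolling here.
- sec1 (a joint): Height (m) of loose section 1 above its flat position: 0 flat on the rail, 0.004 to 0.007 at the start. It moves straight up and down, gives way only when pressed down with more than 6 N, and stays where it is left.
- sec2 (a joint): Height (m) of loose section 2 above its flat position: 0 flat on the rail, 0.004 to 0.007 at the start. It moves straight up and down, gives way only when pressed down with more than 6 N, and stays where it is left.
- sec3 (a joint): Height (m) of loose section 3 above its flat position: 0 flat on the rail, 0.004 to 0.007 at the start. It moves straight up and down, gives way only when pressed down with more than 6 N, and stays where it is left.
- sec4 (a joint): Height (m) of loose section 4 above its flat position: 0 flat on the rail, 0.004 to 0.007 at the start. It moves straight up and down, gives way only when pressed down with more than 6 N, and stays where it is left.
- sec5 (a joint): Height (m) of loose section 5 above its flat position: 0 flat on the rail, 0.004 to 0.007 at the start. It moves straight up and down, gives way only when pressed down with more than 6 N, and stays where it is left.
- sec6 (a joint): Height (m) of loose section 6 above its flat position: 0 flat on the rail, 0.004 to 0.007 at the start. It moves straight up and down, gives way only when pressed down with more than 6 N, and stays where it is left.
- sec7 (a joint): Height (m) of loose section 7 above its flat position: 0 flat on the rail, 0.004 to 0.007 at the start. It moves straight up and down, gives way only when pressed down with more than 6 N, and stays where it is left.
- roller: Hand roller, 0.2 to 0.35 kg, upright in its stand. Origin at the lowest point of the tyre (spring not compressed), z up along the handle, x along the axle: it rolls along its y. Under the handle a blue yoke 44 (x) x 36 (y) mm, z = 12 to 48 mm, on a sprung stem: pressed, yoke and wheel rise up to 12 mm towards the handle; the spring yields from 9 N and gives 18.6 N at 12 mm.
- grip (a point): Middle of the roller's upright wooden handle, 104 mm above the roller's origin, axes as the roller's. The handle is square, 28 x 28 mm (faces square to x and y), and reaches from 38 mm below this point to 35 mm above it. Turned half round the roller is the same.
- hub (a point): Centre of the roller's wheel: black rubber tyre 36 mm in diameter and 24 mm wide, axle along the roller's x; 18 mm above the roller's origin when the spring is not compressed.
- wheel (a joint): Turning angle (rad) of the roller's wheel on its axle, 0 at the start, either way, no stops; it turns almost freely.
- stand: Fixed dark steel stand of the roller, 62 (x) x 56 (y) x 32 mm high, left or right of the frame, origin at the centre of its underside. Its pocket, open at the top, is 54 (x) x 46 (y) mm; inside, two ledges (|x| from 17 to 27 mm, tops at z = 22 mm) carry the feet of the yoke, and the tyre hangs free in the trough between them.
- stand_seat (a point): Where the roller's origin belongs when it is in its stand: 10 mm above the stand's origin, roller upright, its x along the stand's x (or turned half round), with 5 mm play all round.
- solvent: Bystander: white solvent bottle, 60 mm diameter, 175 mm high, origin at the centre of its underside; it stands 82 to 92 mm from the stand's centre, on the stand's +x side.
- can: Bystander: red spray can, 52 mm diameter, 210 mm high, origin at the centre of its underside; it stands beyond the frame (its +x side), 27 mm or more from it.
- meter: Bystander: yellow multimeter lying flat, 165 (x) x 80 (y) x 50 mm high with its dial, origin at the centre of its underside; on the other side of the frame from the stand.
- reel: Bystander: green solder reel, 60 mm diameter, 47 mm high, origin at the centre of its underside; beside the stand, on its -x side, 78 mm or more from its centre.
Not all that is in view belongs to the job. Leave any green look-alike of the roller alone.

How it is judged:
By the outcome, as a careful person would: the job done as asked, in the order asked, and still so for the second after the job is handed in, with the robot touching nothing.
It also fails if it takes over 61 s, if anything falls off the work surface, if the arm or the gripper's body presses on something with over 40 N, if the wrist force passes 120 N, or if a joint passes its speed limit or range.

ROBOT

A 6-joint arm with a two-finger parallel gripper is mounted at the origin on the work surface. World frame = base frame: x ahead of the robot, y to its left, z up, the work surface at z = 0. Lengths are in m, angles in degrees, forces in N, time in s.
With the tool pointing down it reaches from about 0.35 to 0.875 m from the base axis. Payload 4.2 kg.
Tool frame: the origin (TCP) lies at the very end of the fingers, on their centre line; the grasp point (between the pads) lies behind it (r.grip_point_offset is the z of the grasp point in the tool frame, in m); z points along the fingers, y is the direction in which the jaws open and shut (so a half turn about z gives the same grasp; the last joint's range is limited). The gripper opens to 87 mm and grips with 3 to 60 N. Pads are 19 mm wide; open, the fingers measure 117 mm over their backs; the gripper's body (75 mm by 190 mm) begins 51 mm behind the grasp point.
Start: joints at [90.963, 22.042, 0.453, 0, -68.411, -14.817], TCP at [0.15, 0.607, 0.223] pointing down, gripper open.
Joint ranges: [-179.83, 179.83], [-69.29, 118.12], [-61.27, 80.66], [-181.25, 117.63], [-171.15, -9.14], [-177.46, 177.46]. Speed limits (degrees/s): [159.86, 159.86, 180, 180, 180, 180].

INTERFACE

Orientations are given as a 3x3 rotation matrix whose columns are the frame's x, y, z axes.
In Python, from station import r, capture, workorder gives the robot as it stands. The module is installed in compiled form; this text tells all that it offers.
- The arm moves only by the shell command python3 -m crank 'ROWS'. ROWS is JSON, a list of rows, each an object with "delta_rot": the turn, a rotation vector about the tool's x, y, z in rad, a list of three; "linear": the shift along the tool's x, y, z in m, a list of three; "gripper": the opening in per cent of the stroke, from 0 (shut) to 100 (fully open). A call has 1 to 10 rows; each row shifts and turns the commanded pose from where the row before left it, along the tool's axes as they then stand; what a row does not reach is not made up. A row lasts 1/8 s, in which the tool goes at most 62.5 mm and 10.7 degrees, less where a joint would pass 70% of its speed; a pose out of reach is approached as far as the arm can. A call is refused whole if a number of a shift passes 0.0625 or a number of a turn 0.188, either way. A call with a gripper value outside its range is refused whole. The fingers move at their own pace and stop on an object; the grip force is fixed at half the most. Time passes only in rows, so rows that do not move let the fingers close. It gives the time, the measured TCP pose, the force and the opening at its end, in the units of the state.
- r.sense(): the state, without advancing time (a new reading comes with each control period).
- capture(name): name is "scene" or "top" or "wrist"; returns a dict with "img" (480x640x3 uint8, blue, green, red), "fx", "fy", "cx", "cy" (pixels), "dist_coeffs" ([k1, k2, p1, p2, k3] as OpenCV has them; the pictures are not rectified), "world_from_camera" (4x4, takes a point from camera to world coordinates). Camera axes: x right, y down, z forward; pixel columns grow to the right and rows downward; lengths in m; the calibration is good to about 2 mm. A picture is of the moment at which its call begins. There is no depth.
- workorder.finish_job(): hands the job in, once; it reports no verdict.
The state is a dict: "time_s": time; "joints": joint angles; "joint_velocities": joint speeds; "effort": joint torques, N m; "tcp_pos": TCP position; "ee_rot": TCP orientation; "wrist_force": force on the tool from outside, world axes, zero at the start; "moment": the same for the moment, N m; "gripper_width": opening from 0.0 (shut) to 1.0 (fully open).
Only numpy, scipy, OpenCV 4.12 (cv2) and the standard library are available. Lean on these libraries where they do the work, as an engineer would, in place of code of your own. Each camera call takes 0.05 s, during which the arm holds its last target.

## Working session

There is one attempt and no reset: what is moved stays moved. The work goes in short steps, Python scripts to look and compute and a shell command to move; the robot and the scene stay as the last step left them, time stands still between calls to the robot, and variables do not carry over. Pictures are saved under pics/ and viewed, and the job is handed in when it is done.

```bash
mkdir -p pics; ls; python3 - <<'E'
from station import r, capture, workorder
import cv2,json
s=r.sense();print(s, r.grip_point_offset)
for n in("scene","top","wrist"):
    c=capture(n);cv2.imwrite(f"pics/{n}0.png",c["img"]);print(n,c["fx"],c["fy"],c["cx"],c["cy"],c["dist_coeffs"],c["world_from_camera"])
E
```

```text
pics
{'time_s': 0.0, 'joints': array([ 9.09645682e+01,  2.20940819e+01,  3.78541339e-01, -2.99275093e-02,
       -6.84111089e+01, -1.48172890e+01]), 'joint_velocities': array([-0.02393452, -0.04062631,  0.03520763, -0.03704488, -0.00941308,
       -0.0021951 ]), 'effort': array([ 4.48634955e-04, -3.90662134e+01,  1.87393588e+01,  4.21975762e+00,
        1.09255279e-02, -1.90472188e-04]), 'tcp_pos': array([0.1494669 , 0.60623458, 0.22141374]), 'ee_rot': array([[ 9.70868241e-01, -2.39613557e-01, -4.48411796e-04],
       [-2.39613958e-01, -9.70865712e-01, -2.21826414e-03],
       [ 9.61785249e-05,  2.26108793e-03, -9.99997439e-01]]), 'wrist_force': array([ 0.91236271,  0.03037542, -0.69692224]), 'moment': array([-0.01863667,  0.01116738, -0.00904301]), 'gripper_width': 0.9984211386945353} -0.0187
scene 575.9384587809842 575.9384587809842 311.6225337613358 232.673872907713 [0.00749446 0.         0.         0.         0.        ] [[-0.5428052   0.64588917 -0.53683303  1.13937639]
 [ 0.83961116  0.40180298 -0.36552355  0.3521983 ]
 [-0.02038659 -0.64913909 -0.7603965   0.95332697]
 [ 0.          0.          0.          1.        ]]
top 465.26074036366714 465.26074036366714 323.0817592675177 245.04288282933203 [-0.02123861  0.          0.          0.          0.        ] [[-0.01689439 -0.99417254  0.10646852  0.44833307]
 [-0.99983262  0.01754584  0.00518498 -0.05813604]
 [-0.00702284 -0.1063631  -0.99430255  1.07925395]
 [ 0.          0.          0.          1.        ]]
wrist 395.5958997497388 395.5958997497388 324.7754858756273 234.3955917866253 [-0.05698853  0.          0.          0.          0.        ] [[-0.24058901 -0.9392138  -0.24493746  0.21759721]
 [-0.97062643  0.23309364  0.05959598  0.5907535 ]
 [ 0.00112     0.25208091 -0.96770551  0.38356339]
 [ 0.          0.          0.          1.        ]]
```

View pics/scene0.png

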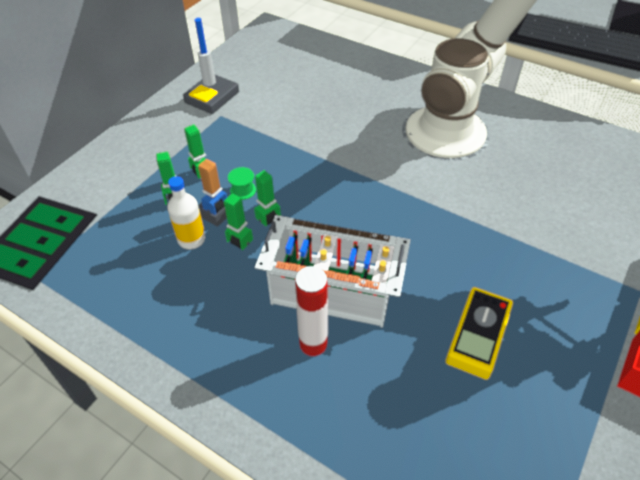

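View pics/top0.png

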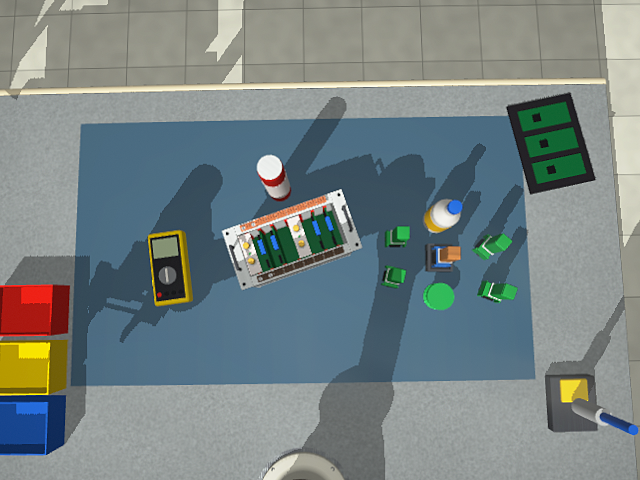

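View pics/wrist0.png

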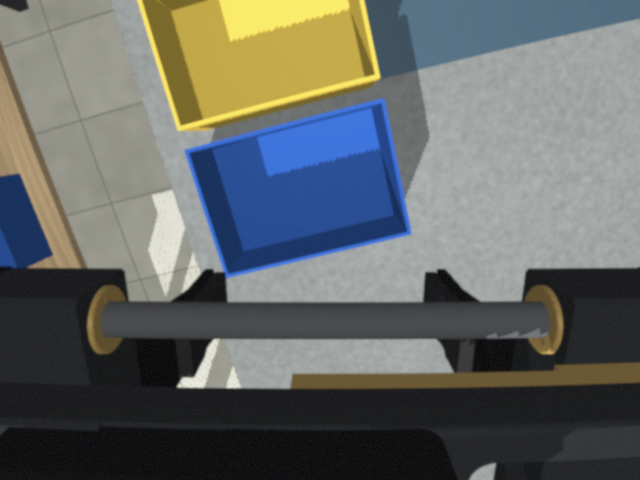

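The brown-handled roller with the blue yoke stands in its dark stand at top (445,257). The four green look-alikes are at (398,236), (394,275), (492,245) and (497,290). The bright strip seems to be on the frame's upper rail in the top view, (240,228)–(328,200). I'll confirm both in crops.

```bash
python3 - <<'E'
import cv2
t=cv2.imread("pics/top0.png");s=cv2.imread("pics/scene0.png")
cv2.imwrite("pics/c1.png",cv2.resize(t[180:300,215:375],None,fx=5,fy=5,interpolation=cv2.INTER_CUBIC))
cv2.imwrite("pics/c2.png",cv2.resize(t[190:310,375:535],None,fx=5,fy=5,interpolation=cv2.INTER_CUBIC))
cv2.imwrite("pics/c3.png",cv2.resize(s[205:325,255:415],None,fx=5,fy=5,interpolation=cv2.INTER_CUBIC))
cv2.imwrite("pics/c4.png",cv2.resize(s[130:250,150:310],None,fx=5,fy=5,interpolation=cv2.INTER_CUBIC))
E
```

```text
(no output)
```

View pics/c1.png

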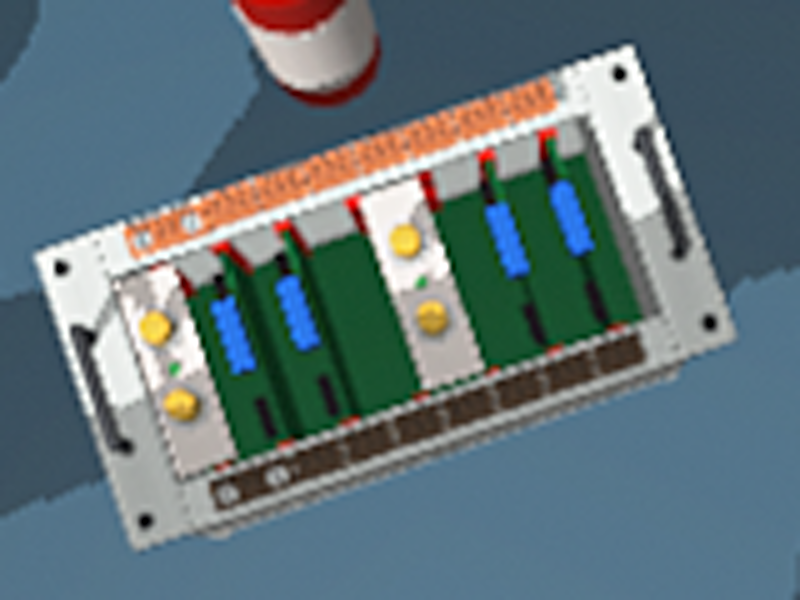

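View pics/c2.png

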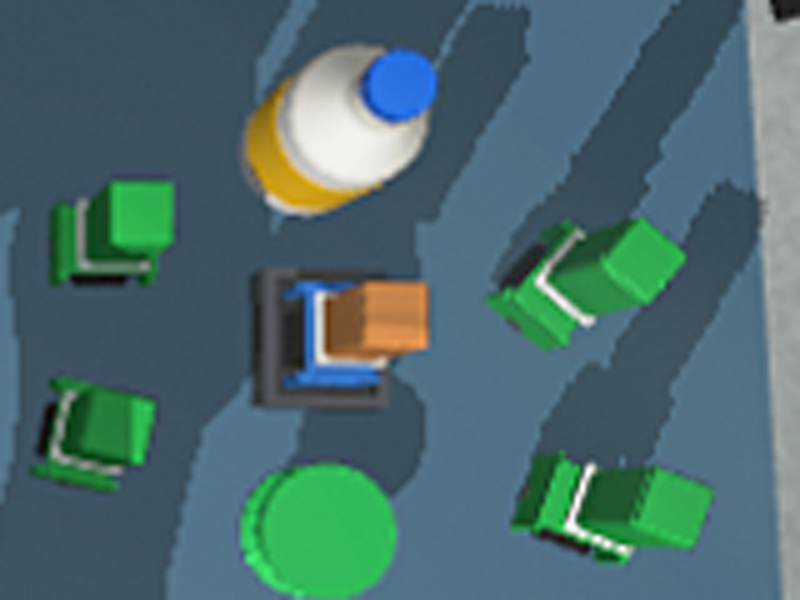

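View pics/c3.png

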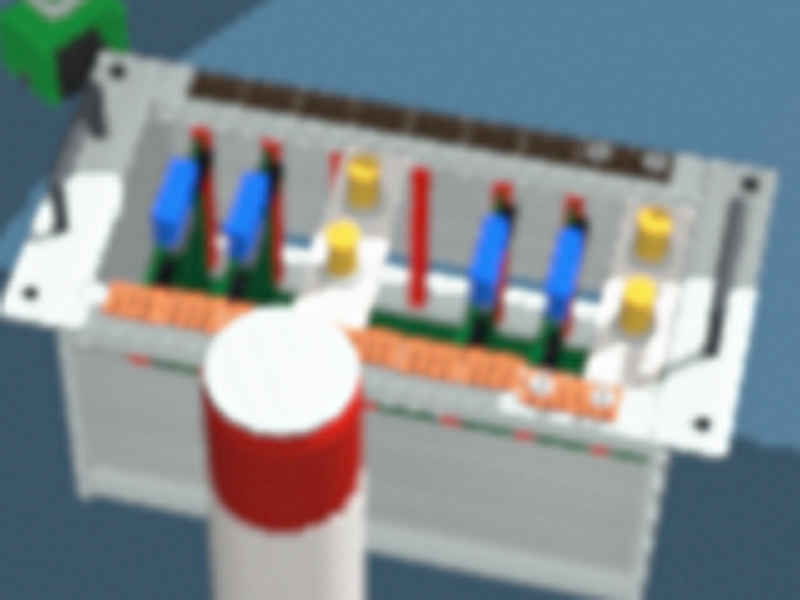

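View pics/c4.png

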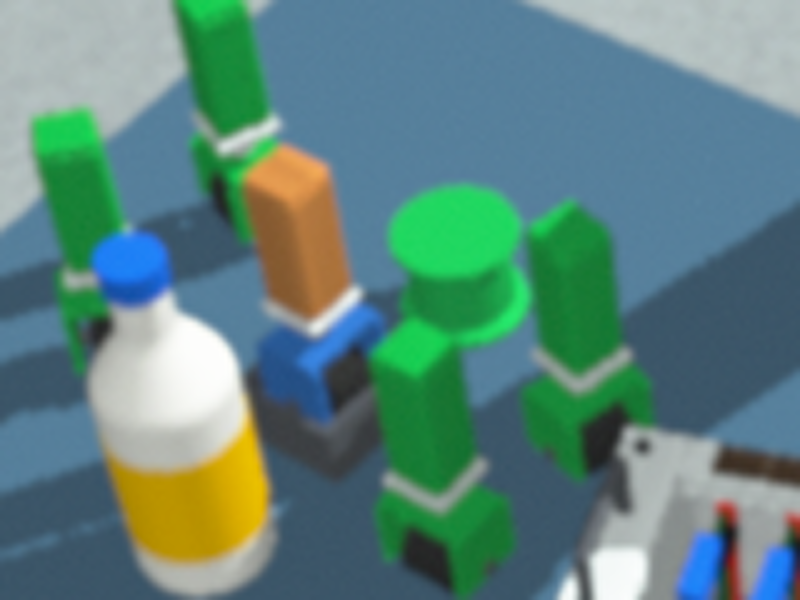

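The crops confirm it. The brown-handled, blue-yoked roller is in the dark stand. The bright copper strip is on the far rail (+x), with its screws at the left end of the top view, (243,228). Next I'll fit poses from both cameras.

```bash
cat > h.py <<'E'
from station import r, capture, workorder
import numpy as np, cv2
from scipy.optimize import least_squares
def proj(c,P):
    T=np.linalg.inv(c["world_from_camera"]);K=np.array([[c["fx"],0,c["cx"]],[0,c["fy"],c["cy"]],[0,0,1]])
    return cv2.projectPoints(np.atleast_2d(P).astype(float),cv2.Rodrigues(T[:3,:3])[0],T[:3,3],K,np.array(c["dist_coeffs"]))[0][:,0]
def ray(c,uv,z):
    K=np.array([[c["fx"],0,c["cx"]],[0,c["fy"],c["cy"]],[0,0,1]])
    p=cv2.undistortPoints(np.array(uv,float).reshape(-1,1,2),K,np.array(c["dist_coeffs"]))[:,0]
    W=np.asarray(c["world_from_camera"]);d=np.c_[p,np.ones(len(p))]@W[:3,:3].T;o=W[:3,3]
    return o+d*((z-o[2])/d[:,2])[:,None]
def fit(obs,x0):
    # obs: list of (cam, local pts Nx3, uv Nx2)
    def place(q,L):
        c,s=np.cos(q[2]),np.sin(q[2]);L=np.asarray(L,float)
        return np.c_[q[0]+c*L[:,0]-s*L[:,1],q[1]+s*L[:,0]+c*L[:,1],L[:,2]]
    f=lambda q:np.concatenate([(proj(c,place(q,L))-uv).ravel() for c,L,uv in obs])
    o=least_squares(f,x0,loss="soft_l1");return o.x,f(o.x).reshape(-1,2)
E
python3 - <<'E'
from h import *
t=capture("top");s=capture("scene")
A=lambda l,o:np.array(l,float)/5+o
q=A([(35,255),(635,43),(735,335),(135,548)],(215,180))
print(ray(t,q,0.115))
L=[(.066,.133,.115),(.066,-.133,.115),(-.066,-.133,.115),(-.066,.133,.115)]
ss=A([(730,455),(5,312),(98,52),(777,170)],(255,205))
for o in ([(t,L,q)],[(s,L,ss)],[(t,L,q),(s,L,ss)]):
    x,e=fit(o,[.55,.05,.3]);print("frame",x[:2],np.degrees(x[2]));print(e.round(1).tolist())
h=A([(365,283),(430,282),(428,353),(360,350)],(375,190))
H=[(.014,.014,.149),(.014,-.014,.149),(-.014,-.014,.149),(-.014,.014,.149)]
hs=A([(290,203),(245,180),(283,143),(330,168)],(150,130))
for o in ([(t,H,h)],[(s,H,hs)],[(t,H,h),(s,H,hs)]):
    x,e=fit(o,[.5,-.3,.0]);print("handle",x[:2],np.degrees(x[2]));print(e.round(1).tolist())
d=A([(255,268),(388,268),(388,405),(252,403)],(375,190))
S=[(.031,.028,.032),(.031,-.028,.032),(-.031,-.028,.032),(-.031,.028,.032)]
x,e=fit([(t,S,d)],[.5,-.3,0]);print("stand",x[:2],np.degrees(x[2]));print(e.round(1).tolist())
E
```

```text
[[ 0.58492843  0.1582833   0.115     ]
 [ 0.67074443 -0.0950816   0.115     ]
 [ 0.54605542 -0.13407595  0.115     ]
 [ 0.46190881  0.11607061  0.115     ]]
frame [0.56595284 0.01124864] 18.557630981482458
[[-0.0, -0.6], [-0.6, -0.0], [0.9, 0.1], [-0.1, 0.4]]
frame [0.56717382 0.01211331] 18.93090962984342
[[-0.3, -0.5], [-0.8, 0.5], [0.9, 0.2], [0.3, -0.1]]
frame [0.56647246 0.01171709] 18.733443247832135
[[-0.3, -0.6], [-1.0, -0.4], [0.6, -0.3], [-0.2, 0.3], [-0.5, -0.7], [-0.7, -0.1], [1.2, -0.3], [0.4, -0.2]]
handle [ 0.52647594 -0.31589801] -3.6365827042228513
[[-0.7, -0.5], [0.2, 0.4], [0.4, 0.1], [0.0, 0.0]]
handle [ 0.53049571 -0.31592589] -1.2855120147359256
[[0.0, 0.6], [-1.3, 0.0], [0.1, -0.3], [1.0, -0.3]]
handle [ 0.52788897 -0.31615094] -3.1962544249008333
[[-0.7, -1.1], [0.2, -0.4], [0.5, -0.7], [0.2, -0.6], [0.5, -0.2], [-0.6, -0.9], [1.1, -1.1], [1.7, -0.9]]
stand [ 0.52836119 -0.31419021] -1.9898361240194509
[[0.7, -0.3], [-1.2, 0.1], [-0.9, 0.1], [1.5, 0.1]]
```

```bash
python3 -m crank '[{"delta_rot":[0,0,0],"linear":[0.042,0.029,-0.0123],"gripper":100},{"delta_rot":[0,0,0],"linear":[0.042,0.029,-0.0123],"gripper":100},{"delta_rot":[0,0,0],"linear":[0.042,0.029,-0.0123],"gripper":100},{"delta_rot":[0,0,0],"linear":[0.042,0.029,-0.0123],"gripper":100},{"delta_rot":[0,0,0],"linear":[0.042,0.029,-0.0123],"gripper":100},{"delta_rot":[0,0,0],"linear":[0.042,0.029,-0.0123],"gripper":100},{"delta_rot":[0,0,0],"linear":[0.042,0.029,-0.0123],"gripper":100},{"delta_rot":[0,0,0],"linear":[0.042,0.029,-0.0123],"gripper":100}]'; python3 -m crank '[{"delta_rot":[0,0,0],"linear":[0.0242,0.0544,0.004],"gripper":70},{"delta_rot":[0,0,0],"linear":[0.0242,0.0544,0.004],"gripper":70},{"delta_rot":[0,0,0],"linear":[0.0242,0.0544,0.004],"gripper":70},{"delta_rot":[0,0,0],"linear":[0.0242,0.0544,0.004],"gripper":70},{"delta_rot":[0,0,0],"linear":[0.0242,0.0544,0.004],"gripper":70},{"delta_rot":[0,0,0],"linear":[0.0242,0.0544,0.004],"gripper":70},{"delta_rot":[0,0,0],"linear":[0.0242,0.0544,0.004],"gripper":70},{"delta_rot":[0,0,0],"linear":[0.0242,0.0544,0.004],"gripper":70},{"delta_rot":[0,0,0],"linear":[0.0242,0.0544,0.004],"gripper":70},{"delta_rot":[0,0,0],"linear":[0.0242,0.0544,0.004],"gripper":70}]'
```

```text
time_s: 1.25
tcp_pos: [0.4211, 0.2996, 0.3215]
ee_rot: [[0.971, -0.239, 0.0], [-0.239, -0.971, 0.0], [0.0, -0.0, -1.0]]
wrist_force: [1.0, -0.0, 0.5]
gripper_width: 0.999
time_s: 2.5
tcp_pos: [0.5251, -0.287, 0.2808]
ee_rot: [[0.971, -0.24, 0.0], [-0.24, -0.971, 0.0], [0.0, -0.0, -1.0]]
wrist_force: [1.0, 0.3, 0.4]
gripper_width: 0.701
```

```bash
python3 -m crank '[{"delta_rot":[0,0,0],"linear":[0.0097,0.0265,0],"gripper":70},{"delta_rot":[0,0,-0.1],"linear":[0,0,0],"gripper":70},{"delta_rot":[0,0,-0.1],"linear":[0,0,0],"gripper":70},{"delta_rot":[0,0,0],"linear":[0,0,0],"gripper":70},{"delta_rot":[0,0,0],"linear":[0,0,0],"gripper":70}]'; python3 - <<'E'
from h import *
w=capture("wrist");s=r.sense();print(s["tcp_pos"],s["ee_rot"][:,0])
cv2.imwrite("pics/w1.png",w["img"])
print(w["world_from_camera"])
for yaw in (-2.5,):
  c,sn=np.cos(np.radians(yaw)),np.sin(np.radians(yaw))
  for z in(.149,.114-.038):
    print(proj(w,[(.528+c*a-sn*b,-.315+sn*a+c*b,z) for a,b in((.014,.014),(.014,-.014),(-.014,-.014),(-.014,.014))]).round(1).tolist())
E
```

```text
time_s: 3.12
tcp_pos: [0.528, -0.313, 0.2809]
ee_rot: [[0.999, -0.043, -0.0], [-0.043, -0.999, 0.0], [-0.0, -0.0, -1.0]]
wrist_force: [-0.5, 0.1, -1.2]
gripper_width: 0.7
[ 0.52807072 -0.31291873  0.2809889 ] [ 9.99088606e-01 -4.26843598e-02  5.12435134e-05]
[[-4.40602263e-02 -9.66765997e-01 -2.51837653e-01  5.98026028e-01]
 [-9.99028601e-01  4.24501282e-02  1.18254188e-02 -3.15283655e-01]
 [-7.41872180e-04  2.52114049e-01 -9.67697244e-01  4.42900740e-01]
 [ 0.00000000e+00  0.00000000e+00  0.00000000e+00  1.00000000e+00]]
[[310.2, 208.0], [347.3, 208.0], [346.8, 243.7], [310.6, 243.7]]
[[313.1, 193.3], [343.1, 193.3], [342.7, 222.6], [313.3, 222.6]]
```

View pics/w1.png

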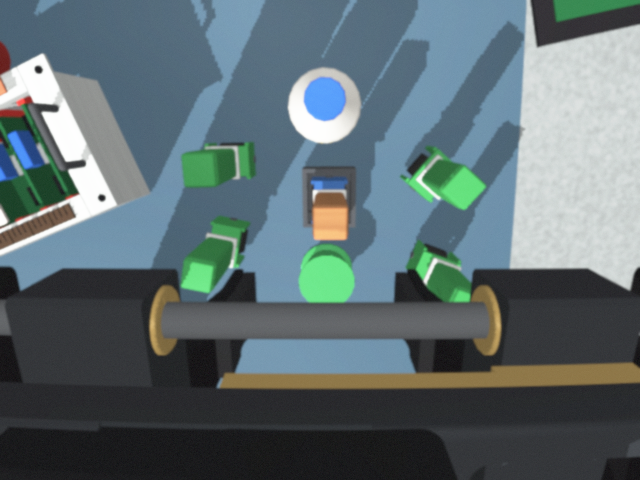

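```bash
python3 - <<'E'
import cv2
t=cv2.imread("pics/w1.png")
cv2.imwrite("pics/c5.png",cv2.resize(t[155:255,265:395],None,fx=6,fy=6,interpolation=cv2.INTER_CUBIC))
E
```

```text
(no output)
```

View pics/c5.png

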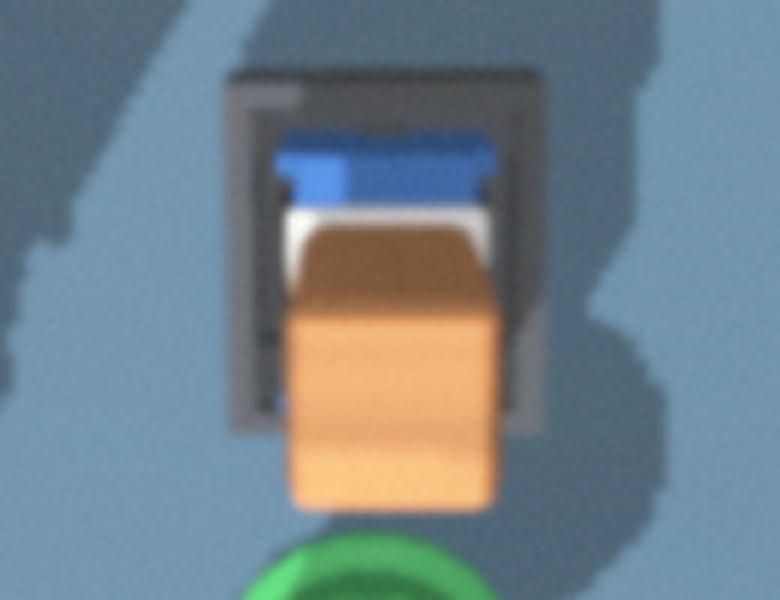

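```bash
python3 - <<'E'
from h import *
w=capture("wrist")
A=lambda l:np.array(l,float)/6+(265,155)
H=[(.014,.014,.149),(.014,-.014,.149),(-.014,-.014,.149),(-.014,.014,.149)]
S=[(.031,.028,.032),(.031,-.028,.032),(-.031,-.028,.032),(-.031,.028,.032)]
for L,q in((H,[(288,308),(500,308),(495,510),(292,510)]),(S,[(228,74),(545,74),(546,431),(231,432)])):
    x,e=fit([(w,L,A(q))],[.528,-.315,-.04]);print(x[:2],np.degrees(x[2]),e.round(1).tolist())
# look-alike tops (z~.149?)
print(ray(w,[(203,168),(205,268),(460,188),(450,285)],.14).round(3).tolist())
E
```

```text
[ 0.52998604 -0.31649696] -2.467034876526791 [[-0.9, -1.0], [0.9, -1.0], [1.2, 1.1], [-1.2, 1.1]]
[ 0.53071671 -0.3170629 ] -2.191744670096713 [[-0.6, 0.7], [0.9, 0.4], [-0.1, -0.6], [-0.0, -0.5]]
[[0.576, -0.221, 0.14], [0.495, -0.213, 0.14], [0.552, -0.418, 0.14], [0.472, -0.413, 0.14]]
```

```bash
python3 -m crank '[{"delta_rot":[0,0,0],"linear":[0.0021,0.0035,0.04],"gripper":70},{"delta_rot":[0,0,0],"linear":[0,0,0.04],"gripper":70},{"delta_rot":[0,0,0],"linear":[0,0,0.04],"gripper":70},{"delta_rot":[0,0,0],"linear":[0,0,0.04],"gripper":70},{"delta_rot":[0,0,0],"linear":[0,0,0.02],"gripper":70},{"delta_rot":[0,0,0],"linear":[0,0,0],"gripper":70}]'; python3 -m crank '[{"delta_rot":[0,0,0],"linear":[0,0,0],"gripper":0},{"delta_rot":[0,0,0],"linear":[0,0,0],"gripper":0},{"delta_rot":[0,0,0],"linear":[0,0,0],"gripper":0},{"delta_rot":[0,0,0],"linear":[0,0,0],"gripper":0},{"delta_rot":[0,0,0],"linear":[0,0,0],"gripper":0}]'
```

```text
time_s: 3.98
tcp_pos: [0.5289, -0.3162, 0.0992]
ee_rot: [[0.999, -0.042, -0.004], [-0.042, -0.999, 0.001], [-0.004, -0.001, -1.0]]
wrist_force: [0.5, 0.6, 1.1]
gripper_width: 0.703
time_s: 4.6
tcp_pos: [0.5302, -0.3167, 0.1014]
ee_rot: [[0.999, -0.042, 0.001], [-0.042, -0.999, -0.0], [0.001, 0.0, -1.0]]
wrist_force: [0.9, 0.7, 1.6]
gripper_width: 0.319
```

```bash
python3 -m crank '[{"delta_rot":[0,0,0],"linear":[0,0,-0.02],"gripper":0},{"delta_rot":[0,0,0],"linear":[0,0,-0.03],"gripper":0},{"delta_rot":[0,0,0],"linear":[0,0,-0.05],"gripper":0},{"delta_rot":[0,0,0],"linear":[0,0,-0.05],"gripper":0},{"delta_rot":[0,0,0],"linear":[0,0,-0.05],"gripper":0},{"delta_rot":[0,0,0],"linear":[0,0,0],"gripper":0}]'; python3 -m crank '[{"delta_rot":[0,0,0],"linear":[-0.0009,-0.0532,0],"gripper":0},{"delta_rot":[0,0,0],"linear":[-0.0009,-0.0532,0],"gripper":0},{"delta_rot":[0,0,0],"linear":[-0.0009,-0.0532,0],"gripper":0},{"delta_rot":[0,0,-0.1227],"linear":[-0.0009,-0.0532,0],"gripper":0},{"delta_rot":[0,0,-0.1227],"linear":[0.0055,-0.0530,0],"gripper":0},{"delta_rot":[0,0,-0.1227],"linear":[0.012,-0.0519,0],"gripper":0},{"delta_rot":[0,0,0],"linear":[0,0,0],"gripper":0},{"delta_rot":[0,0,0],"linear":[0,0,0],"gripper":0}]'; python3 - <<'E'
from h import *
w=capture("wrist");s=r.sense();print(s["tcp_pos"],s["ee_rot"][:,0])
cv2.imwrite("pics/w2.png",w["img"])
cv2.imwrite("pics/t2.png",capture("top")["img"])
E
```

```text
time_s: 5.35
tcp_pos: [0.5316, -0.3175, 0.3058]
ee_rot: [[0.999, -0.042, 0.009], [-0.042, -0.999, -0.004], [0.009, 0.003, -1.0]]
wrist_force: [-0.2, -0.2, -2.6]
gripper_width: 0.321
time_s: 6.35
tcp_pos: [0.5371, 0.0026, 0.2996]
ee_rot: [[0.947, 0.321, -0.003], [0.321, -0.947, -0.001], [-0.003, -0.0, -1.0]]
wrist_force: [0.1, -1.0, -1.7]
gripper_width: 0.32
[0.53723358 0.0020845  0.2998664 ] [ 0.94755453  0.31958607 -0.00227183]
```

View pics/w2.png

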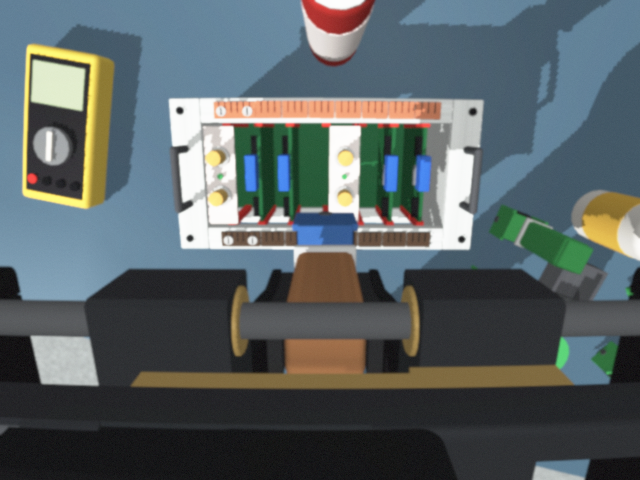

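```bash
python3 - <<'E'
import cv2
t=cv2.imread("pics/w2.png")
cv2.imwrite("pics/c6.png",cv2.resize(t[85:145,160:320],None,fx=5,fy=5,interpolation=cv2.INTER_CUBIC))
cv2.imwrite("pics/c7.png",cv2.resize(t[85:145,330:490],None,fx=5,fy=5,interpolation=cv2.INTER_CUBIC))
E
```

```text
(no output)
```

View pics/c6.png

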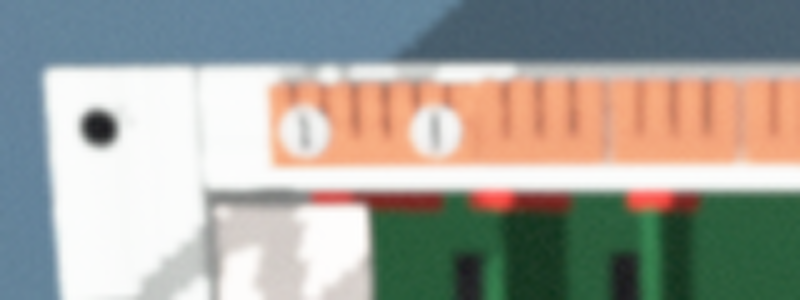

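View pics/c7.png

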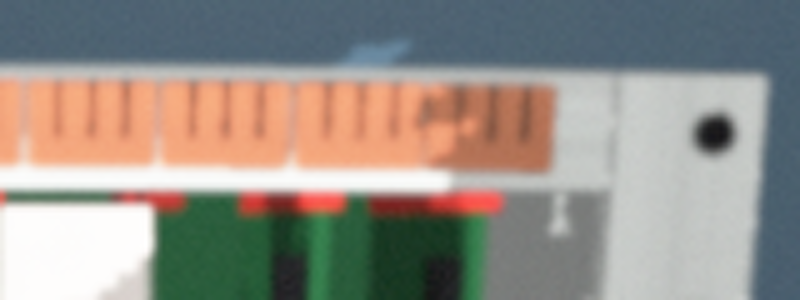

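```bash
python3 - <<'E'
from h import *
w=capture("wrist")
L=[(.066,.133,.115),(.066,-.133,.115),(-.066,-.133,.115),(-.066,.133,.115)]
q=np.array([(169,98.4),(483.6,100),(470,249),(181,248)])
x,e=fit([(w,L,q)],[.566,.011,.32]);print(x[:2],np.degrees(x[2]),e.round(1).tolist())
def loc(p):
    d=p[:,:2]-x[:2];c,s=np.cos(x[2]),np.sin(x[2]);return np.c_[c*d[:,0]+s*d[:,1],-s*d[:,0]+c*d[:,1]]
print("screw end corners local",loc(ray(w,[(214.2,102),(214.4,118),(253.4,118)],.118)).round(4).tolist())
print("far end",loc(ray(w,[(441,102.4),(440.5,119)],.122)).round(4).tolist())
f=lambda a,b:(x[0]+np.cos(x[2])*a-np.sin(x[2])*b,x[1]+np.sin(x[2])*a+np.cos(x[2])*b)
print(f(.056,.08),f(.056,-.093))
E
```

```text
[0.56768622 0.01126949] 18.29282807090292 [[-0.2, -0.2], [0.1, -0.3], [-0.3, 0.4], [0.4, 0.2]]
screw end corners local [[0.0624, 0.0936], [0.0494, 0.0942], [0.0493, 0.0612]]
far end [[0.0626, -0.0947], [0.0493, -0.0952]]
(np.float64(0.5957463620475614), np.float64(0.10480359387843347)) (np.float64(0.6500464966355711), np.float64(-0.05945381199333849))
```

```bash
python3 -m crank '[{"delta_rot":[0,0,0],"linear":[0.0294,-0.0252,0],"gripper":0},{"delta_rot":[0,0,0],"linear":[0.0294,-0.0252,0],"gripper":0},{"delta_rot":[0,0,0],"linear":[0.0295,-0.0253,0],"gripper":0},{"delta_rot":[0,0,0],"linear":[0,0,0.03],"gripper":0},{"delta_rot":[0,0,0],"linear":[0,0,0.03],"gripper":0},{"delta_rot":[0,0,0],"linear":[0,0,0.022],"gripper":0},{"delta_rot":[0,0,0],"linear":[0,0,0],"gripper":0},{"delta_rot":[0,0,0],"linear":[0,0,0],"gripper":0}]'; python3 - <<'E'
from h import *
s=r.sense();print(s["tcp_pos"],s["ee_rot"].round(4).tolist(),s["wrist_force"])
w=capture("wrist");cv2.imwrite("pics/w3.png",w["img"])
t=capture("top");cv2.imwrite("pics/t3.png",cv2.resize(t["img"][170:310,200:380],None,fx=4,fy=4,interpolation=cv2.INTER_CUBIC))
t=capture("scene");cv2.imwrite("pics/s3.png",cv2.resize(t["img"][190:340,240:430],None,fx=4,fy=4,interpolation=cv2.INTER_CUBIC))
E
```

```text
time_s: 7.5
tcp_pos: [0.598, 0.102, 0.2201]
ee_rot: [[0.948, 0.32, 0.002], [0.32, -0.948, 0.0], [0.002, 0.0, -1.0]]
wrist_force: [0.9, 0.5, -2.6]
gripper_width: 0.319
[0.59801867 0.10202337 0.22008668] [[0.9475, 0.3196, 0.002], [0.3196, -0.9475, 0.0002], [0.0019, 0.0005, -1.0]] [ 0.90130723  0.5275317  -2.59452353]
```

View pics/w3.png

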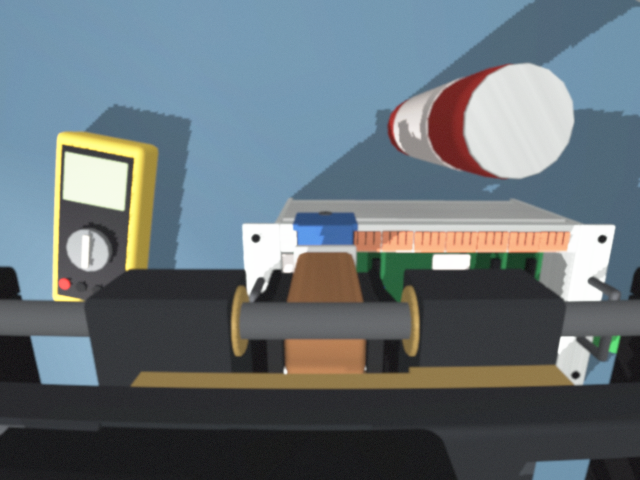

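View pics/s3.png

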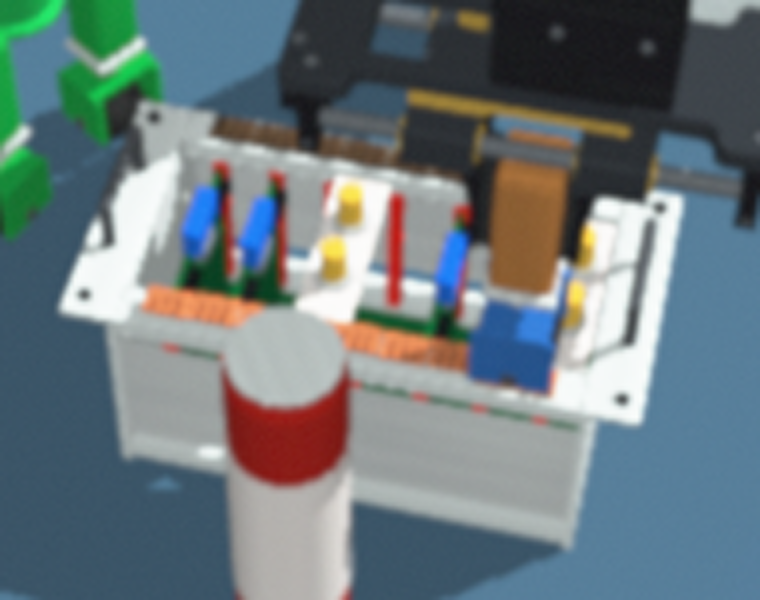

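```bash
python3 -m crank '[{"delta_rot":[0,0,0],"linear":[-0.0013,0,0.009],"gripper":0},{"delta_rot":[0,0,0],"linear":[0,0,0.003],"gripper":0},{"delta_rot":[0,0,0],"linear":[0,0,0.003],"gripper":0},{"delta_rot":[0,0,0],"linear":[0,0,0],"gripper":0},{"delta_rot":[0,0,0],"linear":[0,0,0],"gripper":0}]';python3 -m crank '[{"delta_rot":[0,0,0],"linear":[0,0,0.003],"gripper":0},{"delta_rot":[0,0,0],"linear":[0,0,0],"gripper":0},{"delta_rot":[0,0,0],"linear":[0,0,0],"gripper":0}]'
```

```text
time_s: 8.28
tcp_pos: [0.5964, 0.1018, 0.2072]
ee_rot: [[0.947, 0.322, 0.003], [0.322, -0.947, -0.001], [0.002, 0.002, -1.0]]
wrist_force: [-2.7, -0.5, 9.1]
gripper_width: 0.316
time_s: 8.65
tcp_pos: [0.5965, 0.1017, 0.2048]
ee_rot: [[0.947, 0.322, 0.003], [0.322, -0.947, -0.001], [0.003, 0.002, -1.0]]
wrist_force: [-3.6, -0.2, 11.5]
gripper_width: 0.322
```

```bash
python3 -m crank '[{"delta_rot":[0,0,0],"linear":[0,0.003,0.001],"gripper":0},{"delta_rot":[0,0,0],"linear":[0,0.004,0],"gripper":0},{"delta_rot":[0,0,0],"linear":[0,0.004,0],"gripper":0},{"delta_rot":[0,0,0],"linear":[0,0.004,0],"gripper":0},{"delta_rot":[0,0,0],"linear":[0,0.004,0],"gripper":0},{"delta_rot":[0,0,0],"linear":[0,0.004,0],"gripper":0},{"delta_rot":[0,0,0],"linear":[0,0.004,0],"gripper":0},{"delta_rot":[0,0,0],"linear":[-0.0003,0.004,0],"gripper":0},{"delta_rot":[0,0,0],"linear":[0,0.004,0],"gripper":0},{"delta_rot":[0,0,0],"linear":[0,0.004,0],"gripper":0}]'; python3 - <<'E'
from h import *
s=r.sense();print(s["tcp_pos"],s["wrist_force"])
t=capture("scene");cv2.imwrite("pics/s4.png",cv2.resize(t["img"][190:340,240:430],None,fx=4,fy=4,interpolation=cv2.INTER_CUBIC))
w=capture("wrist");cv2.imwrite("pics/w4.png",cv2.resize(w["img"][180:280,180:440],None,fx=3,fy=3,interpolation=cv2.INTER_CUBIC))
E
```

```text
time_s: 9.9
tcp_pos: [0.6094, 0.0654, 0.2043]
ee_rot: [[0.947, 0.322, 0.006], [0.322, -0.947, -0.0], [0.005, 0.002, -1.0]]
wrist_force: [-2.5, 0.4, 12.1]
gripper_width: 0.318
[0.60940425 0.06543762 0.20429487] [-2.52366268  0.41534228 12.14850017]
```

View pics/s4.png

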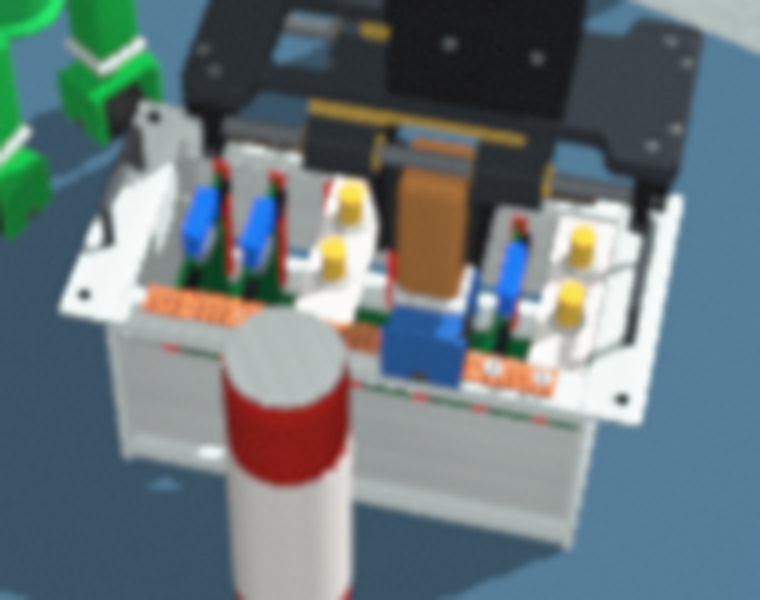

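View pics/w4.png

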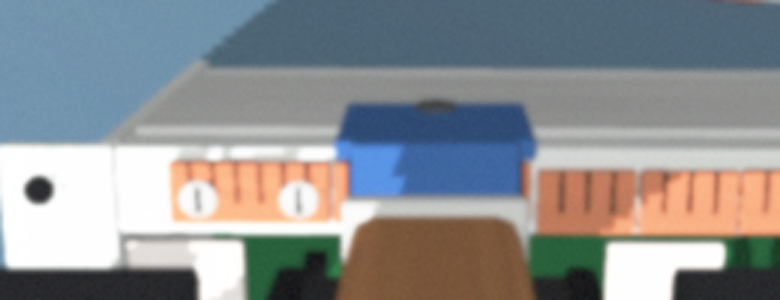

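```bash
python3 -m crank '[{"delta_rot":[0,0,0],"linear":[-0.0004,0.0045,0],"gripper":0},{"delta_rot":[0,0,0],"linear":[0,0.0045,0],"gripper":0},{"delta_rot":[0,0,0],"linear":[0,0.0045,0],"gripper":0},{"delta_rot":[0,0,0],"linear":[0,0.0045,0],"gripper":0},{"delta_rot":[0,0,0],"linear":[0,0.0045,0],"gripper":0},{"delta_rot":[0,0,0],"linear":[0,0.0045,0],"gripper":0},{"delta_rot":[0,0,0],"linear":[0,0.0045,0],"gripper":0},{"delta_rot":[0,0,0],"linear":[-0.0003,0.0045,0],"gripper":0},{"delta_rot":[0,0,0],"linear":[0,0.0045,0],"gripper":0},{"delta_rot":[0,0,0],"linear":[0,0.0045,0],"gripper":0}]';python3 -m crank '[{"delta_rot":[0,0,0],"linear":[-0.0004,0.0045,0],"gripper":0},{"delta_rot":[0,0,0],"linear":[0,0.0045,0],"gripper":0},{"delta_rot":[0,0,0],"linear":[0,0.0045,0],"gripper":0},{"delta_rot":[0,0,0],"linear":[0,0.0045,0],"gripper":0},{"delta_rot":[0,0,0],"linear":[0,0.0045,0],"gripper":0},{"delta_rot":[0,0,0],"linear":[0,0.0045,0],"gripper":0},{"delta_rot":[0,0,0],"linear":[0,0.0045,0],"gripper":0},{"delta_rot":[0,0,0],"linear":[-0.0003,0.0045,0],"gripper":0},{"delta_rot":[0,0,0],"linear":[0,0.0045,0],"gripper":0},{"delta_rot":[0,0,0],"linear":[0,0.0045,0],"gripper":0}]'
```

```text
time_s: 11.25
tcp_pos: [0.6241, 0.0227, 0.2047]
ee_rot: [[0.947, 0.322, 0.008], [0.322, -0.947, -0.0], [0.007, 0.003, -1.0]]
wrist_force: [-1.0, 0.4, 11.8]
gripper_width: 0.32
time_s: 12.5
tcp_pos: [0.6385, -0.0203, 0.2051]
ee_rot: [[0.947, 0.322, 0.01], [0.323, -0.947, -0.001], [0.009, 0.004, -1.0]]
wrist_force: [0.3, 0.8, 11.1]
gripper_width: 0.318
```

```bash
python3 -m crank '[{"delta_rot":[0,0,0],"linear":[-0.0004,0.0045,0.0005],"gripper":0},{"delta_rot":[0,0,0],"linear":[-0.0003,0.0045,0.0005],"gripper":0},{"delta_rot":[0,0,0],"linear":[0,0.0045,0],"gripper":0},{"delta_rot":[0,0,0],"linear":[0,0.0045,0],"gripper":0},{"delta_rot":[0,0,0],"linear":[0,0.0045,0],"gripper":0},{"delta_rot":[0,0,0],"linear":[0,0.0045,0],"gripper":0},{"delta_rot":[0,0,0],"linear":[0,0.0045,0],"gripper":0},{"delta_rot":[0,0,0],"linear":[-0.0003,0.0045,0],"gripper":0},{"delta_rot":[0,0,0],"linear":[0,0.0035,0],"gripper":0},{"delta_rot":[0,0,0],"linear":[0,0,0],"gripper":0}]'; python3 - <<'E'
from h import *
s=r.sense();print(s["tcp_pos"],s["wrist_force"])
t=capture("scene");cv2.imwrite("pics/s5.png",cv2.resize(t["img"][190:340,240:430],None,fx=4,fy=4,interpolation=cv2.INTER_CUBIC))
w=capture("wrist");cv2.imwrite("pics/w5.png",cv2.resize(w["img"][180:280,80:440],None,fx=2.2,fy=2.2,interpolation=cv2.INTER_CUBIC))
E
```

```text
time_s: 13.75
tcp_pos: [0.6513, -0.059, 0.2048]
ee_rot: [[0.947, 0.322, 0.013], [0.322, -0.947, -0.002], [0.011, 0.006, -1.0]]
wrist_force: [1.3, -1.1, 11.6]
gripper_width: 0.319
[ 0.65131971 -0.05898731  0.20478703] [ 1.30170372 -1.0765367  11.56495473]
```

View pics/s5.png

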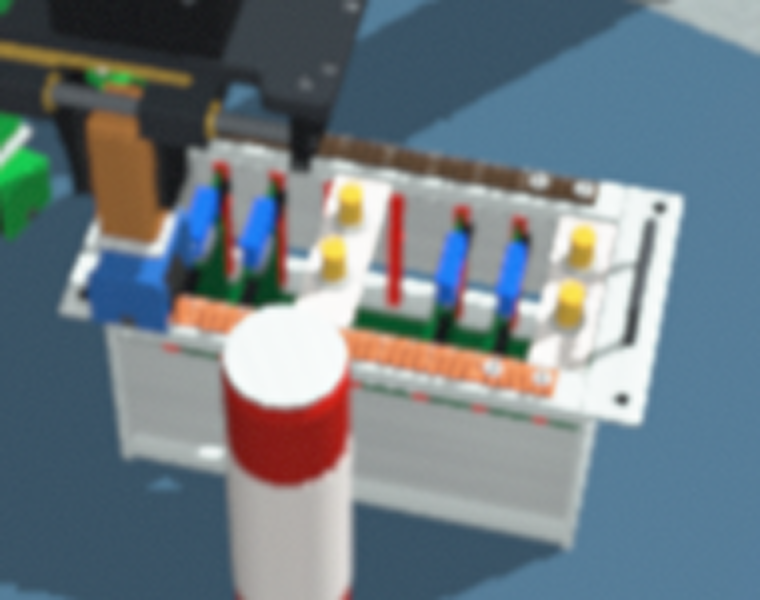

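View pics/w5.png

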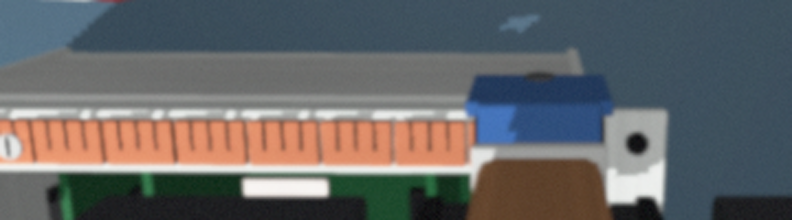

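```bash
python3 -m crank '[{"delta_rot":[0,0,0],"linear":[0,0,-0.015],"gripper":0},{"delta_rot":[0,0,0],"linear":[0,0,-0.04],"gripper":0},{"delta_rot":[0,0,0],"linear":[0,0,-0.04],"gripper":0},{"delta_rot":[0,0,0],"linear":[-0.0295,-0.0315,0],"gripper":0},{"delta_rot":[0,0,0],"linear":[-0.0295,-0.0315,0],"gripper":0},{"delta_rot":[0,0,0],"linear":[-0.0295,-0.0315,0],"gripper":0},{"delta_rot":[0,0,0],"linear":[0,0,0],"gripper":0},{"delta_rot":[0,0,0],"linear":[0,0,0],"gripper":0}]'; python3 - <<'E'
from h import *
s=r.sense();print(s["tcp_pos"],s["ee_rot"].round(3).tolist())
w=capture("wrist");cv2.imwrite("pics/w6.png",w["img"])
cv2.imwrite("pics/c8.png",cv2.resize(w["img"][80:140,160:320],None,fx=5,fy=5,interpolation=cv2.INTER_CUBIC))
cv2.imwrite("pics/c9.png",cv2.resize(w["img"][80:140,310:470],None,fx=5,fy=5,interpolation=cv2.INTER_CUBIC))
t=capture("scene");cv2.imwrite("pics/s6.png",cv2.resize(t["img"][230:330,260:400],None,fx=5,fy=5,interpolation=cv2.INTER_CUBIC))
E
```

```text
time_s: 14.85
tcp_pos: [0.5332, 0.003, 0.2939]
ee_rot: [[0.947, 0.321, -0.0], [0.321, -0.947, -0.0], [-0.0, -0.0, -1.0]]
wrist_force: [-0.1, -0.7, -2.9]
gripper_width: 0.319
[0.53321852 0.00297264 0.29389434] [[0.947, 0.321, -0.0], [0.321, -0.947, -0.0], [-0.0, -0.0, -1.0]]
```

View pics/c8.png

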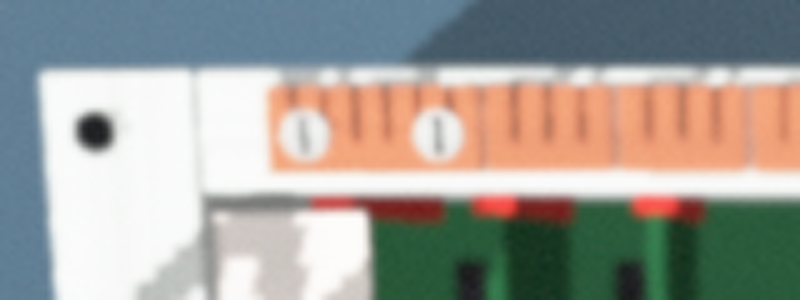

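View pics/c9.png

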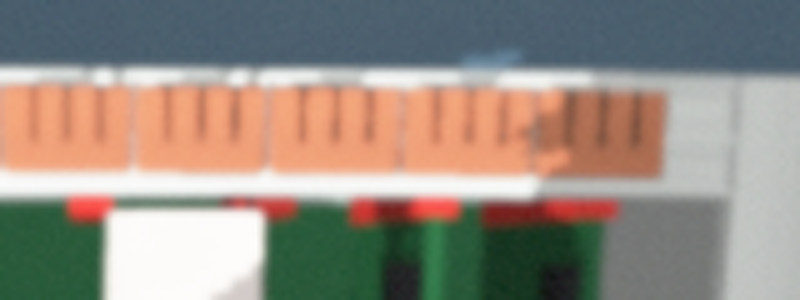

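View pics/s6.png

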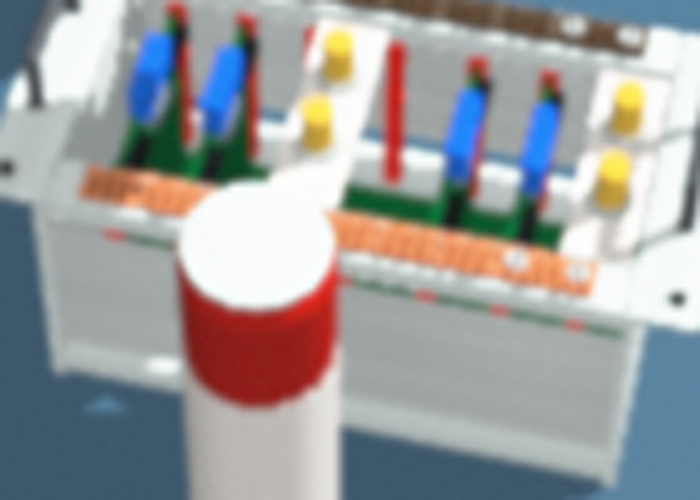

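View pics/w6.png

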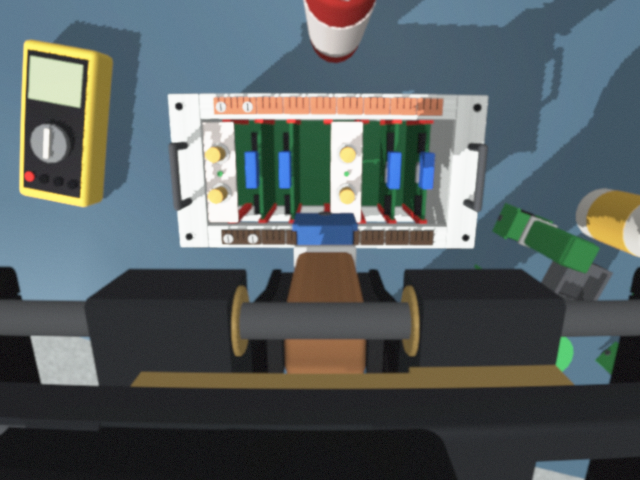

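```bash
python3 -m crank '[{"delta_rot":[0,0,0.1222],"linear":[0,0,0],"gripper":0},{"delta_rot":[0,0,0.1222],"linear":[0,0,0],"gripper":0},{"delta_rot":[0,0,0.1222],"linear":[0,0,0],"gripper":0},{"delta_rot":[0,0,0],"linear":[0.0017,0.0533,0],"gripper":0},{"delta_rot":[0,0,0],"linear":[0.0017,0.0533,0],"gripper":0},{"delta_rot":[0,0,0],"linear":[0.0017,0.0533,0],"gripper":0},{"delta_rot":[0,0,0],"linear":[0.0017,0.0533,0],"gripper":0},{"delta_rot":[0,0,0],"linear":[0.0017,0.0533,0],"gripper":0},{"delta_rot":[0,0,0],"linear":[0.0017,0.0533,0],"gripper":0},{"delta_rot":[0,0,0],"linear":[0,0,0],"gripper":0}]'; python3 - <<'E'
from h import *
for i in range(3): c=capture("wrist")
s=r.sense();print(s["tcp_pos"],s["ee_rot"].round(4).tolist(),s["time_s"])
cv2.imwrite("pics/w7.png",c["img"])
E
```

```text
time_s: 16.2
tcp_pos: [0.5301, -0.3211, 0.2919]
ee_rot: [[0.999, -0.047, -0.003], [-0.047, -0.999, 0.0], [-0.003, -0.0, -1.0]]
wrist_force: [-0.3, 0.5, -2.7]
gripper_width: 0.32
[ 0.53063484 -0.31725048  0.29307247] [[0.9992, -0.0411, -0.0013], [-0.0411, -0.9992, 0.0007], [-0.0013, -0.0006, -1.0]] 16.35
```

View pics/w7.png

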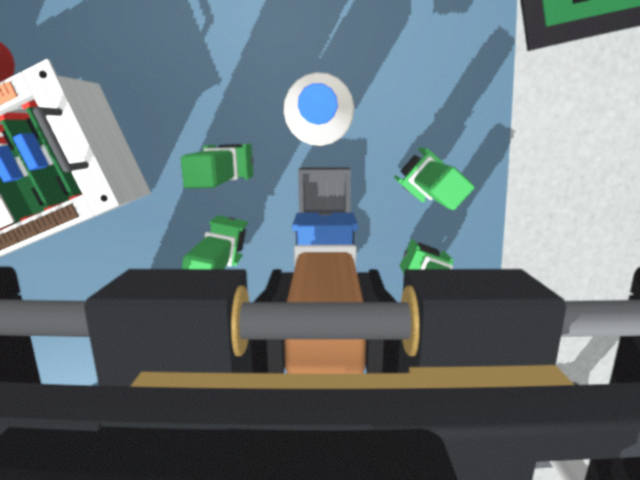

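```bash
python3 -m crank '[{"delta_rot":[0,0,0],"linear":[0,0,0.05],"gripper":0},{"delta_rot":[0,0,0],"linear":[0,0,0.05],"gripper":0},{"delta_rot":[0,0,0],"linear":[0,0,0.04],"gripper":0},{"delta_rot":[0,0,0],"linear":[0,0,0.016],"gripper":0},{"delta_rot":[0,0,0],"linear":[0,0,0],"gripper":0},{"delta_rot":[0,0,0],"linear":[0,0,0],"gripper":0},{"delta_rot":[0,0,0],"linear":[0,0,0],"gripper":0}]'; python3 - <<'E'
from h import *
c=capture("wrist")
s=r.sense();print(s["tcp_pos"],s["ee_rot"].round(4).tolist(),s["time_s"])
cv2.imwrite("pics/w8.png",cv2.resize(c["img"][130:290,225:425],None,fx=3.5,fy=3.5,interpolation=cv2.INTER_CUBIC))
E
```

```text
time_s: 17.23
tcp_pos: [0.5316, -0.3174, 0.14]
ee_rot: [[0.999, -0.04, 0.003], [-0.04, -0.999, -0.001], [0.004, 0.001, -1.0]]
wrist_force: [0.3, 1.3, -2.4]
gripper_width: 0.322
[ 0.531373   -0.31730115  0.13961349] [[0.9992, -0.0402, 0.0029], [-0.0402, -0.9992, -0.001], [0.003, 0.0009, -1.0]] 17.275
```

View pics/w8.png

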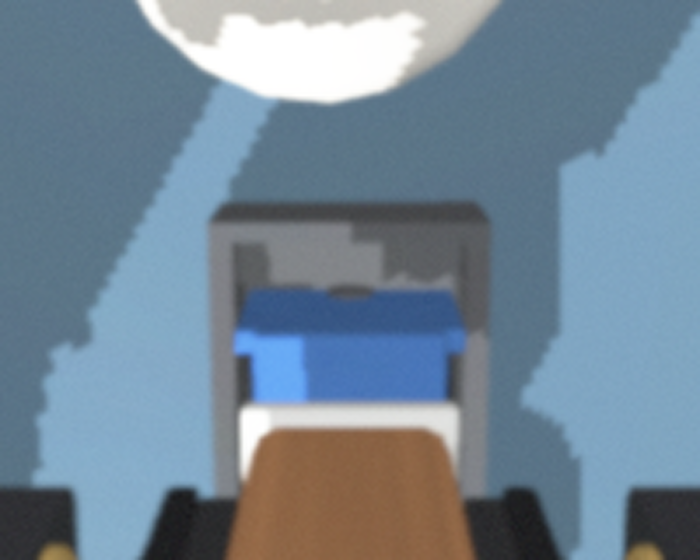

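```bash
python3 -m crank '[{"delta_rot":[0,0,0],"linear":[-0.0005,0,0.01],"gripper":0},{"delta_rot":[0,0,0],"linear":[0,0,0.01],"gripper":0},{"delta_rot":[0,0,0],"linear":[0,0,0.01],"gripper":0},{"delta_rot":[0,0,0],"linear":[0,0,0.004],"gripper":0},{"delta_rot":[0,0,0],"linear":[0,0,0],"gripper":0},{"delta_rot":[0,0,0],"linear":[0,0,0],"gripper":0},{"delta_rot":[0,0,0],"linear":[0,0,0],"gripper":0}]'
```

```text
time_s: 18.15
tcp_pos: [0.5303, -0.3171, 0.1044]
ee_rot: [[0.999, -0.04, 0.001], [-0.04, -0.999, -0.0], [0.001, 0.0, -1.0]]
wrist_force: [-0.1, -0.1, -2.6]
gripper_width: 0.321
```

```bash
python3 -m crank '[{"delta_rot":[0,0,0],"linear":[0,0,0.0015],"gripper":0},{"delta_rot":[0,0,0],"linear":[0,0,0.001],"gripper":0},{"delta_rot":[0,0,0],"linear":[0,0,0],"gripper":0},{"delta_rot":[0,0,0],"linear":[0,0,0],"gripper":0}]'
```

```text
time_s: 18.65
tcp_pos: [0.5301, -0.3171, 0.1015]
ee_rot: [[0.999, -0.04, 0.0], [-0.04, -0.999, -0.0], [0.0, 0.0, -1.0]]
wrist_force: [-1.2, 0.2, -2.2]
gripper_width: 0.321
```

```bash
python3 -m crank '[{"delta_rot":[0,0,0],"linear":[0,0,0.001],"gripper":0},{"delta_rot":[0,0,0],"linear":[0,0,0],"gripper":0},{"delta_rot":[0,0,0],"linear":[0,0,0],"gripper":0}]'; python3 -m crank '[{"delta_rot":[0,0,0],"linear":[0,0,0.001],"gripper":0},{"delta_rot":[0,0,0],"linear":[0,0,0],"gripper":0},{"delta_rot":[0,0,0],"linear":[0,0,0],"gripper":0}]'
```

```text
time_s: 19.02
tcp_pos: [0.5301, -0.3171, 0.1014]
ee_rot: [[0.999, -0.04, 0.0], [-0.04, -0.999, -0.0], [0.0, 0.0, -1.0]]
wrist_force: [-2.7, 2.0, 5.1]
gripper_width: 0.319
time_s: 19.4
tcp_pos: [0.5302, -0.3171, 0.101]
ee_rot: [[0.999, -0.04, 0.001], [-0.04, -0.999, -0.001], [0.001, 0.001, -1.0]]
wrist_force: [-2.7, 2.4, 8.1]
gripper_width: 0.319
```

```bash
python3 -m crank '[{"delta_rot":[0,0,0],"linear":[0,0,-0.0015],"gripper":0},{"delta_rot":[0,0,0],"linear":[0,0,0],"gripper":60},{"delta_rot":[0,0,0],"linear":[0,0,0],"gripper":60},{"delta_rot":[0,0,0],"linear":[0,0,0],"gripper":60},{"delta_rot":[0,0,0],"linear":[0,0,0],"gripper":60},{"delta_rot":[0,0,0],"linear":[0,0,0],"gripper":60}]'; python3 -m crank '[{"delta_rot":[0,0,0],"linear":[0,0,-0.02],"gripper":60},{"delta_rot":[0,0,0],"linear":[0,0,-0.04],"gripper":60},{"delta_rot":[0,0,0],"linear":[0,0,-0.05],"gripper":60},{"delta_rot":[0,0,0],"linear":[0,0,-0.05],"gripper":60},{"delta_rot":[0,0,0],"linear":[0,0,-0.05],"gripper":60},{"delta_rot":[0,0,0],"linear":[0,0,0],"gripper":60},{"delta_rot":[0,0,0],"linear":[0,0,0],"gripper":60}]'; python3 - <<'E'
from h import *
c=capture("wrist");cv2.imwrite("pics/w9.png",c["img"])
c=capture("scene");cv2.imwrite("pics/s9.png",c["img"])
cv2.imwrite("pics/s9c.png",cv2.resize(c["img"][130:250,150:310],None,fx=5,fy=5,interpolation=cv2.INTER_CUBIC))
c=capture("top");cv2.imwrite("pics/t9.png",c["img"])
E
```

```text
time_s: 20.15
tcp_pos: [0.5301, -0.3171, 0.1009]
ee_rot: [[0.999, -0.04, -0.0], [-0.04, -0.999, -0.0], [-0.0, 0.0, -1.0]]
wrist_force: [-0.4, -0.4, -0.1]
gripper_width: 0.597
time_s: 21.02
tcp_pos: [0.5297, -0.3167, 0.3104]
ee_rot: [[0.999, -0.04, -0.001], [-0.04, -0.999, 0.001], [-0.001, -0.001, -1.0]]
wrist_force: [0.5, 0.1, -0.6]
gripper_width: 0.602
```

View pics/w9.png

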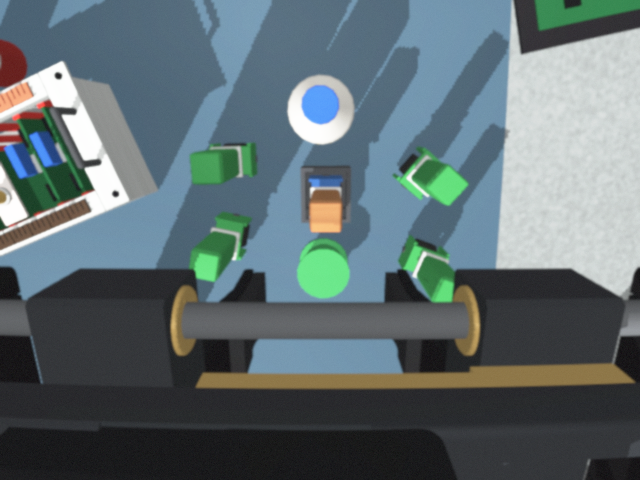

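View pics/s9c.png

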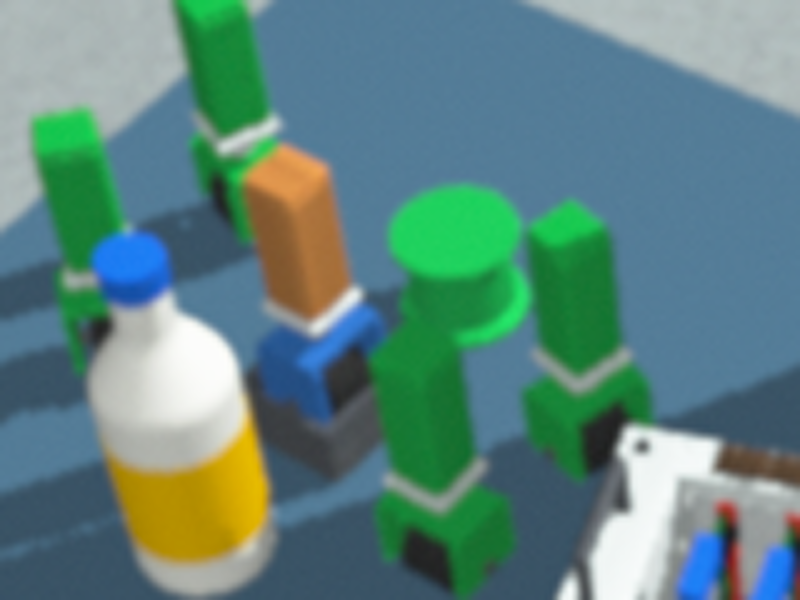

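View pics/t9.png

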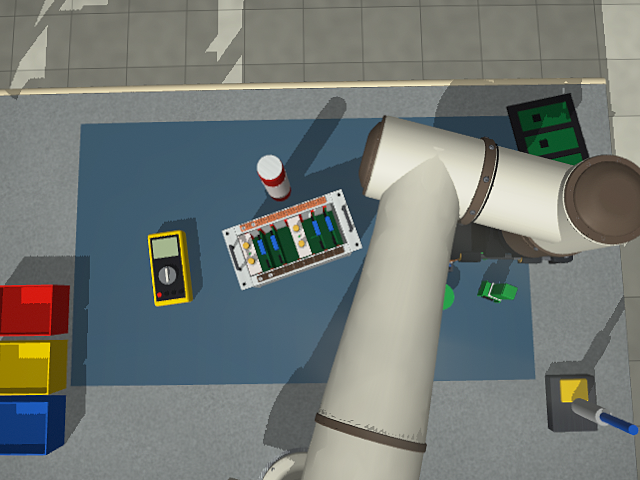

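The roller sits exactly as it did at the start. I'll make one numeric flatness check on the oblique scene view, before and after.

```bash
python3 - <<'E'
from h import *
c=capture("scene")
x=(.5675,.0113,np.radians(18.35))
f=lambda a,b,z:(x[0]+np.cos(x[2])*a-np.sin(x[2])*b,x[1]+np.sin(x[2])*a+np.cos(x[2])*b,z)
for n in("scene0","s9"):
    im=cv2.imread(f"pics/{n}.png").astype(float);o=im[:,:,2]-im[:,:,0]  # R-B
    out=[]
    for yy in (.075,.048,.026,.004,-.018,-.04,-.062,-.084):
        res=[]
        for d in np.arange(-.007,.0071,.002):
            # profile across the strip at flat height, metres along local x
            a=np.arange(.035,.085,.0005)
            p=proj(c,[f(q,yy+d,.118) for q in a]).astype(np.float32)
            v=cv2.remap(o.astype(np.float32),p[:,0].copy(),p[:,1].copy(),cv2.INTER_LINEAR).ravel()
            m=np.clip(v-30,0,None);res.append((m*a).sum()/max(m.sum(),1))
        out.append(round(1000*float(np.median(res)),1))
    print(n,"strip centre local x (mm) at end,sec1..7:",out)
p=proj(c,[f(.056,0,.118),f(.056,0,.123),f(.061,0,.118)]);print("5mm z shift px",p[1]-p[0]," 5mm x shift",p[2]-p[0])
cv2.imwrite("pics/s9f.png",cv2.resize(cv2.imread("pics/s9.png")[230:310,265:395],None,fx=6,fy=6,interpolation=cv2.INTER_CUBIC))
E
```

```text
scene0 strip centre local x (mm) at end,sec1..7: [54.7, 50.3, 51.0, 56.5, 0.0, 0.0, 50.2, 51.6]
s9 strip centre local x (mm) at end,sec1..7: [54.7, 54.6, 54.6, 61.2, 0.0, 0.0, 54.9, 55.3]
5mm z shift px [-1.05457104e-03 -1.65899362e+00]  5mm x shift [-0.65622264  2.20156819]
```

View pics/s9f.png

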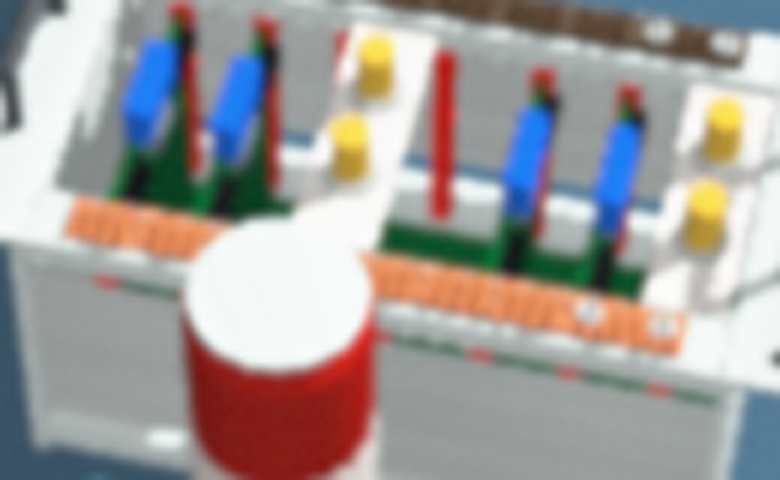

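```bash
python3 - <<'E'
import cv2,numpy as np
im=cv2.imread("pics/w5.png").astype(float);o=np.clip(im[95:175,:,2]-im[95:175,:,0]-40,0,None)
v=np.arange(95,175)
# section spans (px) read off w5.png, sec1..6
sp=[(36,100),(108,173),(181,245),(253,318),(326,390),(398,465)]
for lo,hi in sp:
    m=o[:,lo+4:hi-4].sum(1); on=m>m.max()/2; print((lo+hi)/2, round((m*v).sum()/m.sum(),2), v[on][[0,-1]])
E
```

```text
68.0 142.18 [122 162]
140.5 142.53 [122 162]
213.0 142.79 [122 163]
285.5 143.23 [122 163]
358.0 143.43 [123 164]
431.5 143.87 [123 164]
```

All sections line up along the strip to within 0.1 px in the crop, with no steps. Handing in.

```bash
python3 -c "
from station import r, workorder
print(workorder.finish_job(), r.sense()['time_s'])"
```

```text
the job is handed in; nothing more can be done
the job is handed in; nothing more can be done
```

The strip is rolled down and the roller is back upright in its stand. I handed the job in after about 21 s of robot time, against the 61 s limit; it reports no verdict.

I took the brown-handled roller and set it on the screwed end of the bright strip, which is on the far rail. I rolled it in one pass to about 2 mm short of the far end, pressing with about 14 N.

**Strip:**
- **Sections 1, 2, 6 and 7:** in the scene picture these showed a shift of 3–4 mm before rolling. Afterwards they match the screwed end to within 0.6 mm.
- **Sections 3 to 5:** the can hid these in the scene picture, so I checked them only in a wrist picture taken at the end of the pass. In it, sections 1 to 6 form one straight line without steps.

**Roller:** it seated at the same height as when I first gripped it. After release, the pictures show it exactly as it stood at the start.

**Other things:** the pictures I compared showed no shift of the bottle, can, multimeter, solder reel or green look-alikes. Wrist force readings stayed below about 13 N. No check failed.

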